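# Probe the seat groove, then raise the lift seat with the cam lever and hold it

## Robot

A 7-joint arm with a two-finger parallel gripper is mounted at the origin on the work surface. World frame = base frame: x ahead of the robot, y to its left, z up, the work surface at z = 0. Lengths are in m, angles in degrees, forces in N, time in s.
With the tool pointing down it reaches from about 0.425 to 1.025 m from the base axis. Payload 3.6 kg.
Tool frame: the origin (TCP) lies at the centre of the arm's flange, where the gripper is bolted on; the fingertips stand 173 mm ahead of it and the grasp point (between the pads) lies 155 mm ahead of it; z points along the fingers, y is the line along which they close (so a half turn about z gives the same grasp; the last joint's range is limited). The gripper opens to 85 mm and grips with 20 to 120 N. Pads are 22 mm wide; open, the fingers measure 114 mm over their backs; the gripper's body (76 mm by 85 mm) begins 54 mm behind the grasp point. The pads swing forward as they close: fully open they stand 13 mm farther back than shut.
Start: joints at [58.012, 33.873, 2.773, 92.16, -1.908, 54.013, -1.931], TCP at [0.325, -0.648, 0.405] pointing down, gripper open.
Joint ranges: [-153.93, 153.93], [-27.13, 128.08], [-72.61, 78.16], [10.71, 143.7], [-87.88, 267.88], [4.46, 118.87], [-176.78, 176.78]. Speed limits (degrees/s): [147.25, 147.25, 180, 180, 180, 180, 180].

## Interface

Orientations are given as [roll, pitch, yaw] about the fixed x, y, z axes, in that order (R = Rz(yaw) Ry(pitch) Rx(roll)).
In Python, from bench import telemetry, optics, r gives the robot as it stands.
- The arm moves only by the tool play_rows, never from a script. Its argument "motion" is text: rows parted by semicolons, each of 5 numbers parted by spaces: the shift along the tool's x, y, z in cm, then the turn about the tool's z in rad, then the finger opening in cm, from 0 to 8.54. In form: tx ty tz yaw hand; .... A call has 1 to 10 rows; each row is the pose to reach, as a shift and turn from the pose commanded when the call began, along the tool's axes at that moment; what a row does not reach only later rows make up. A row lasts 1/10 s, in which the tool goes at most 50 mm and 8.59 degrees, less where a joint would pass 70% of its speed; a pose out of reach is approached as far as the arm can. A call with a gripper value outside its range is refused whole. The fingers move at their own pace and stop on an object; "newtons" is the grip in N (left out, the last holds). Time passes only in rows, so rows that repeat a pose let the fingers close. It gives the time, the measured TCP pose, the force, the opening and the grip force at its end, in the units of the state.
- telemetry.observe(): the state, without advancing time (a new reading comes with each control period).
- optics.read_camera(name): name is "scene" or "top" or "wrist"; returns the picture (480x640x3 uint8, red, green, blue); there is no depth.
- optics.camera_info(name): a dict with "fx", "fy", "cx", "cy" (pixels), "R" (3x3) and "t" (3): a world point X has camera coordinates R X + t; the wrist camera has in their place "tool_from_camera" (4x4, takes a point from camera to tool coordinates, whose origin is the TCP and whose axes are the flange's). Camera axes: x right, y down, z forward; pixel columns grow to the right and rows downward; lengths in m; the calibration is good to about 2 mm. A picture is of the moment at which its call begins: read the wrist's pose just before it. camera_info takes no time and is no camera call.
- r.job_done(): hands the job in; it is judged then, once.
The state is a dict: "t": time; "joint_positions": joint angles; "dq": joint speeds; "tau": joint torques, N m; "tcp_pos": TCP position; "tcp_rot": TCP orientation; "contact_force": force on the tool from outside, world axes, zero at the start; "moment": the same for the moment, N m; "grip_width": finger opening in m; "gripper_force": force on a finger pad.
Only numpy, scipy, OpenCV 4.12 (cv2) and the standard library are available. Lean on these libraries where they do the work, as an engineer would, in place of code of your own. Each camera call takes 0.05 s, during which the arm holds its last target. There are 200 camera calls.

## Task

Before the test rig's seat is raised to its spindle, check that its groove is clear: take the probe stylus from the wooden stand, run its tip slowly (2 to 3 cm/s) down in the groove from the open end away from the spindle to the end next to the spindle, and stand the stylus back in the free hole it came from. Then swing the cam lever up until the seat is at its highest lift point and finish there, with the fingers still holding the lever against its return spring; it must not be let go. Leave everything else on the table where it is.

Things in the scene. Friction and masses are not known exactly. Their poses are not given: they have to be found in the camera images.
- stylus: Probe stylus, loose, upright in one hole of the stand; the taller of the two pieces there. Origin at its tip, z up along it. From the tip: point 5 mm diameter to 20 mm, shank 9 mm diameter to 45 mm, collar 24 mm diameter from 45 to 51 mm (rests on the stand's top, tip 10 mm above the table), round aluminium handle 14 mm diameter from 51 to 113 mm, to be gripped. About 60 g.
- stand: Fixed wooden stand block, 60 (x) by 130 (y) by 55 mm high; origin at the centre of its underside, on the table. Two vertical blind holes 15 mm wide, 50 mm deep, at y = +35 and -35 mm. One holds the stylus, the other the gauge (which is which varies).
- stand_hole0 (a point): Centre of the mouth of the stand's hole at its y = +35 mm, at the stand's top (55 mm above the table).
- stand_hole1 (a point): Centre of the mouth of the stand's hole at its y = -35 mm, at the stand's top.
- gauge: Bystander: short steel plug gauge, loose, 58 mm long, with a thick 20 mm knob 22 mm high on a 24 mm collar, hanging in the stand's other hole, its top 28 mm above the stand's top. Origin at its lower end.
- rig: Fixed test rig, blue base 310 (x) by 270 (y) by 30 mm high, x = -135 to 175, y = +-135 mm about the origin (on the table). Steel lift seat at x = 0, y = 80. At the seat's +x end a dark headstock (x = 100 to 150, y = 35 to 125, 160 mm high) with a spindle nose pointing to -x (tip at x = 86, 114 to 142 mm high). Lever on the -y side. The -x side faces the robot.
- groove_start (a point): Centre of the groove's floor at the seat's -x end, away from the spindle. The seat is a steel block 130 (x) by 84 (y) mm with a straight groove 12 mm wide, 10 mm deep along x, open at both ends; lowered, its floor is about 92 mm and its top about 102 mm above the table (rises with the lift).
- groove_mid (a point): Centre of the groove's floor, half way along (65 mm from each end); x along the groove towards the spindle, z up.
- groove_end (a point): Centre of the groove's floor at its end next to the spindle, 130 mm from groove_start.
- lever_grip (a point): Middle of the lever's free handle: a round black rod 14 mm diameter, 65 mm long, lying level along the rig's y, sticking out to -y from the end of the arm (a 12 mm bar, its side 34 mm from this point). It moves on a circle of radius 125 mm about lever_pivot.
- lever_pivot (a point): Point on the lever's hinge axis (level, along the rig's y) in the plane of the handle's middle, 50 mm above the table.
- lever (a joint): Lever angle, rad: 0 = down, arm leaning 1.2 rad from upright towards the rig's -x; grows as the arm swings up towards +x; 1.2 = arm upright, cam at its highest lift; stop at 1.9, past the top, where the seat has sunk again. Starts between 0 and 0.12. Moving it takes about 5 N at the handle; if let go at the top a spring swings it back to about 0.4.
- lift (a joint): Height of the seat above its lowest position, m: about 0 with the lever down, 0.0127 at the highest lift point (lever upright), falling again on either side.
- screwdriver: Bystander: screwdriver lying on the table.
- wrench: Bystander: wrench lying on the table.
- bearing: Bystander: steel bearing ring, 52 mm diameter, 14 mm high, loose.
- collar: Bystander: aluminium shaft collar, 36 mm diameter, 12 mm high, loose.
- caliper: Bystander: caliper lying on the table, 200 mm long, loose.
- tray: Bystander: grey open parts tray, 120 by 180 by 35 mm.
Things that resemble listed ones, but are neither listed nor needed, are in the scene too. Several things have the shape of the stand; the one meant has the colours described above.

How it is judged (in metres and radians):
On the way, in this order (a step that is already met when the one before it is completed fails the run):
1. the held stylus has its tip down in the groove, within 30 mm of its open end (x of stylus in the frame of groove_mid between -0.075 and -0.035 m and y of stylus in the frame of groove_mid between -0.007 and 0.007 m and z of stylus in the frame of groove_mid below 0.007 m and angle between stylus's own z axis and vertical below 0.5 rad and contact force between the fingers and stylus above 0.5 N), for 0.05 s.
2. the tip passes a third of the way along, down in the groove (x of stylus in the frame of groove_mid between -0.028 and -0.012 m and y of stylus in the frame of groove_mid between -0.007 and 0.007 m and z of stylus in the frame of groove_mid below 0.007 m and angle between stylus's own z axis and vertical below 0.5 rad and contact force between the fingers and stylus above 0.5 N).
3. the tip passes the middle, down in the groove (x of stylus in the frame of groove_mid between -0.006 and 0.008 m and y of stylus in the frame of groove_mid between -0.007 and 0.007 m and z of stylus in the frame of groove_mid below 0.007 m and angle between stylus's own z axis and vertical below 0.5 rad and contact force between the fingers and stylus above 0.5 N).
4. the tip passes two thirds of the way along, down in the groove (x of stylus in the frame of groove_mid between 0.014 and 0.028 m and y of stylus in the frame of groove_mid between -0.007 and 0.007 m and z of stylus in the frame of groove_mid below 0.007 m and angle between stylus's own z axis and vertical below 0.5 rad and contact force between the fingers and stylus above 0.5 N).
5. the tip reaches the spindle end (within 30 mm of it), down in the groove (x of stylus in the frame of groove_mid between 0.035 and 0.075 m and y of stylus in the frame of groove_mid between -0.007 and 0.007 m and z of stylus in the frame of groove_mid below 0.007 m and angle between stylus's own z axis and vertical below 0.5 rad and contact force between the fingers and stylus above 0.5 N), for 0.05 s.
6. the stylus stands upright in the stand again and is released ((horizontal distance between stylus and stand_hole0 below 0.006 m or horizontal distance between stylus and stand_hole1 below 0.006 m) and z of stylus in the frame of stand between 0.006 and 0.0125 m and angle between stylus's own z axis and vertical below 0.12 rad and not (contact force between the fingers and stylus above 0.05 N) and linear speed of stylus below 0.03 m/s), for 0.2 s.
At the end, for the whole second after the job is handed in: the seat is within 1 mm of its full 12.7 mm lift, the lever within 0.2 rad (11 degrees) of upright, and still, the fingers press on the lever with more than 1 N, and the stylus stands upright, released, fully down in a hole of the stand (all of step 6 and value of joint lift above 0.0117 m and value of joint lever between 1 and 1.4 rad and velocity of joint lever between -0.1 and 0.1 rad/s and contact force between the fingers and lever above 1 N); the arm keeps its last pose, push and grip.
It fails at once if the stylus is moved faster than 7 cm/s while its tip is in the groove (x of stylus in the frame of groove_mid between -0.06 and 0.06 m and y of stylus in the frame of groove_mid between -0.007 and 0.007 m and z of stylus in the frame of groove_mid below 0.007 m and angle between stylus's own z axis and vertical below 0.5 rad and contact force between the fingers and stylus above 0.5 N and linear speed of stylus above 0.07 m/s).
It fails at once if the lever is raised while the stylus is out of its stand (value of joint lift above 0.008 m and (horizontal distance between stylus and stand_hole0 above 0.02 m and horizontal distance between stylus and stand_hole1 above 0.02 m)).
It fails at once if a bystander is moved by more than 25 mm (distance of any of gauge, screwdriver, wrench, bearing, collar, caliper, tray from where it was at the start of the episode above 0.025 m).
It also fails if it takes over 72 s, if anything falls off the work surface, if the arm or the gripper's body presses on something with over 40 N, if the wrist force passes 120 N, or if a joint passes its speed limit or range.

## Working session

There is one attempt and no reset: what is moved stays moved. The work goes in short steps, Python scripts to look and compute and a tool call to move; the robot and the scene stay as the last step left them, time stands still between calls to the robot, and variables do not carry over. Pictures are saved under pics/ and viewed, at most 10 in all, crops included, and the job is handed in when it is done.

Besides the shell and the picture viewer there is one more tool, called after "Call:" as name(argument=value, ...) on one line, values as JSON. play_rows: Moves the arm, as the interface text tells. Its arguments: {"type":"object","properties":{"motion":{"type":"string"},"newtons":{"type":"number"}},"required":["motion"]}

```bash
mkdir -p pics
python3 - <<'E'
from bench import telemetry, optics, r
import cv2,numpy as np
print(telemetry.observe())
for n in ("scene","top"):
    im=optics.read_camera(n); cv2.imwrite(f"pics/{n}0.png",im[:,:,::-1]); 
    i=optics.camera_info(n); print(n,{k:np.round(v,4).tolist() for k,v in i.items()})
print({k:np.round(v,4).tolist() for k,v in optics.camera_info("wrist").items()})
E
```

```text
{'t': 0.0, 'joint_positions': array([58.01306943, 33.92607369,  2.76577461, 92.23585655, -1.90919652,
       54.01354008, -1.93056463]), 'dq': array([ 0.03639165, -0.06294467, -0.11378115,  0.04284824, -0.06192711,
       -0.07323432, -0.05489267]), 'tau': array([-2.89945856e-04, -5.48707938e+01,  1.54635943e+00, -1.98128700e+01,
        9.39024088e-03,  8.76842503e-03,  1.26043022e-05]), 'tcp_pos': array([ 0.32480748, -0.64768086,  0.40353903]), 'tcp_rot': array([-1.79870728e+02,  5.38592809e-03,  2.66353005e+01]), 'contact_force': array([0.60675527, 0.10767676, 0.15411233]), 'moment': array([-0.00293999, -0.01704323,  0.02176531]), 'gripper_force': 0.0, 'grip_width': 0.08530017315214249}
scene {'fx': 507.7252, 'fy': 507.7252, 'cx': 318.5563, 'cy': 232.8319, 'R': [[-0.5947, 0.8039, 0.0101], [0.4781, 0.3638, -0.7994], [-0.6463, -0.4705, -0.6007]], 't': [0.3199, -0.1688, 1.5124]}
top {'fx': 600.3159, 'fy': 600.3159, 'cx': 320.8563, 'cy': 239.6511, 'R': [[-0.0085, -1.0, -0.0048], [-0.9949, 0.009, -0.1006], [0.1006, 0.0039, -0.9949]], 't': [-0.0269, 0.5492, 1.2805]}
{'fx': 387.2091, 'fy': 387.2091, 'cx': 316.3463, 'cy': 242.9621, 'tool_from_camera': [[0.0005, -0.963, -0.2695, 0.0679], [1.0, 0.0001, 0.0014, -0.0012], [-0.0013, -0.2695, 0.963, 0.0302], [0.0, 0.0, 0.0, 1.0]]}
```

View pics/scene0.png

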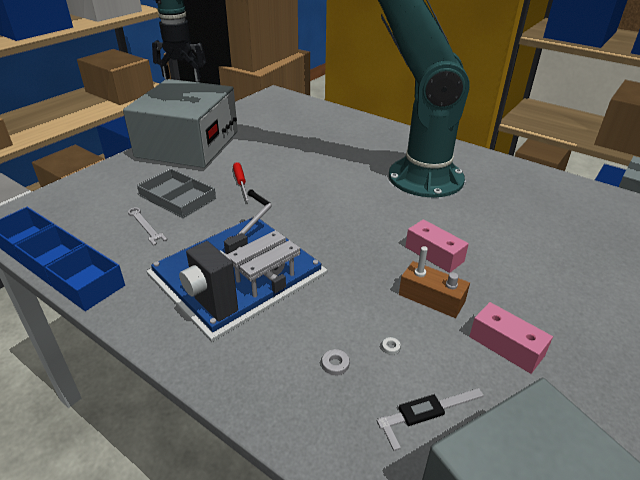

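View pics/top0.png

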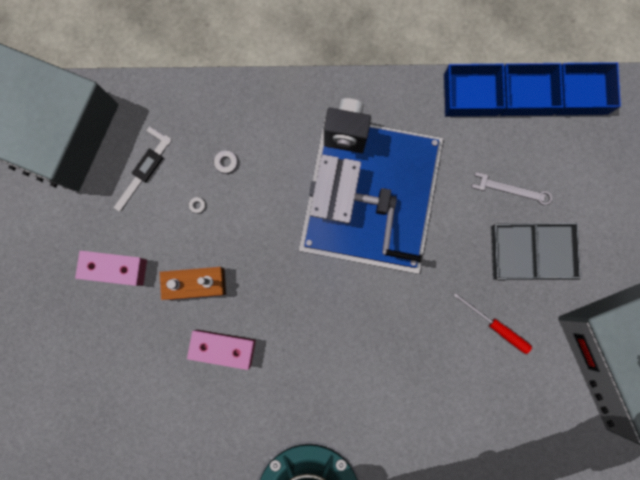

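The scene view shows the brown stand at (434,288), with the tall stylus at (422,260) and the short gauge at (452,280). The rig is at (240,275). In the top view the stand is at (192,284), with pieces at (174,285) and (206,282), the rig is at (370,200), and the lever handle is at (403,256).

Things that could be mistaken for the stand: the pink blocks at top (110,268) and (221,350), which have the wrong colour. For the stylus, the only other candidate is the gauge at top (174,285), which is shorter. I choose the brown stand and its taller piece, top (206,282).

```bash
cat > h.py <<'E'
from bench import telemetry, optics, r
import cv2,numpy as np
from scipy.spatial.transform import Rotation as Ro
def cam(n):
    i=optics.camera_info(n)
    K=np.array([[i['fx'],0,i['cx']],[0,i['fy'],i['cy']],[0,0,1.]])
    if n=='wrist':
        s=telemetry.observe(); T=np.array(i['tool_from_camera'])
        Rw=Ro.from_euler('xyz',s['tcp_rot'],degrees=True).as_matrix()
        Rc=Rw@T[:3,:3]; c=Rw@T[:3,3]+s['tcp_pos']; return K,Rc.T,-Rc.T@c
    return K,np.array(i['R']),np.array(i['t'])
def ray(C,uv,z):
    K,R,t=C; uv=np.atleast_2d(np.asarray(uv,float))
    d=(R.T@np.linalg.inv(K)@np.c_[uv,np.ones(len(uv))].T).T; c=-R.T@t
    return c+d*((z-c[2])/d[:,2])[:,None]
def proj(C,X):
    K,R,t=C; p=(K@(R@np.atleast_2d(X).T+t[:,None])).T; return p[:,:2]/p[:,2:]
def tri(Cs,uvs):
    P=[C[0]@np.c_[C[1],C[2]] for C in Cs]
    X=cv2.triangulatePoints(P[0],P[1],np.array(uvs[0],float).reshape(2,1),np.array(uvs[1],float).reshape(2,1))
    return (X[:3]/X[3]).ravel()
E
python3 - <<'E'
from h import *
T=cam('top');S=cam('scene')
im=cv2.imread('pics/top0.png'); sc=cv2.imread('pics/scene0.png')
hsv=cv2.cvtColor(im,cv2.COLOR_BGR2HSV)
m=cv2.inRange(hsv,(5,120,90),(20,255,255)); m[:,300:]=0
m=cv2.morphologyEx(m,cv2.MORPH_CLOSE,np.ones((9,9)))
cs=max(cv2.findContours(m,0,2)[0],key=cv2.contourArea); rr=cv2.minAreaRect(cs)
b=cv2.boxPoints(rr); print('wood',rr,b.tolist()); print(ray(T,b,.055).round(4).tolist())
m=cv2.inRange(hsv,(100,150,60),(125,255,255)); m[:120]=0; m[:,:290]=0;m[:,460:]=0
m[:, :]=cv2.morphologyEx(m,cv2.MORPH_OPEN,np.ones((3,3)))
pts=np.argwhere(m)[:,::-1].astype(np.float32); hull=cv2.convexHull(pts)
rr=cv2.minAreaRect(hull);b=cv2.boxPoints(rr); print('rig',rr); w=ray(T,b,.03); print(w.round(4).tolist(),[np.linalg.norm(w[i]-w[i-1]).round(3) for i in range(4)])
a=cv2.resize(im[120:280,290:450],(560,560),interpolation=2)
c=cv2.resize(im[250:320,150:236],None,fx=2.7,fy=2.7,interpolation=2)
d=cv2.resize(sc[240:320,395:475],(230,230),interpolation=2)
o=np.zeros((560,800,3),np.uint8);o[:,:560]=a;o[:c.shape[0],560:560+c.shape[1]]=c[:,:240];o[300:530,565:795]=d
cv2.imwrite('pics/crop1.png',o)
cv2.imwrite('pics/crop2.png',cv2.resize(sc[180:340,145:335],(760,640)[:2] if 0 else (712,600),interpolation=2))
E
```

```text
wood ((190.71920776367188, 283.22406005859375), (28.4670467376709, 61.574222564697266), 85.10090637207031) [[158.82901000976562, 271.6717834472656], [220.17828369140625, 266.4132995605469], [222.60940551757812, 294.7763366699219], [161.2601318359375, 300.0348205566406]]
[[0.4809, 0.313, 0.055], [0.4909, 0.1826, 0.055], [0.4308, 0.177, 0.055], [0.4209, 0.3067, 0.055]]
rig ((372.5623474121094, 193.29759216308594), (111.98658752441406, 128.73312377929688), 10.784297943115234)
[[0.535, 0.0017, 0.03], [0.8164, -0.0534, 0.03], [0.7664, -0.296, 0.03], [0.4873, -0.236, 0.03]] [np.float64(0.242), np.float64(0.287), np.float64(0.248), np.float64(0.285)]
```

View pics/crop1.png

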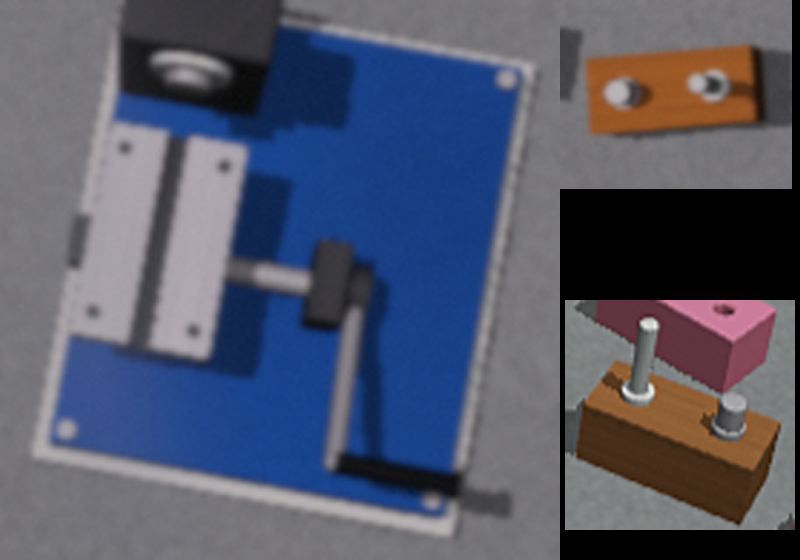

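View pics/crop2.png

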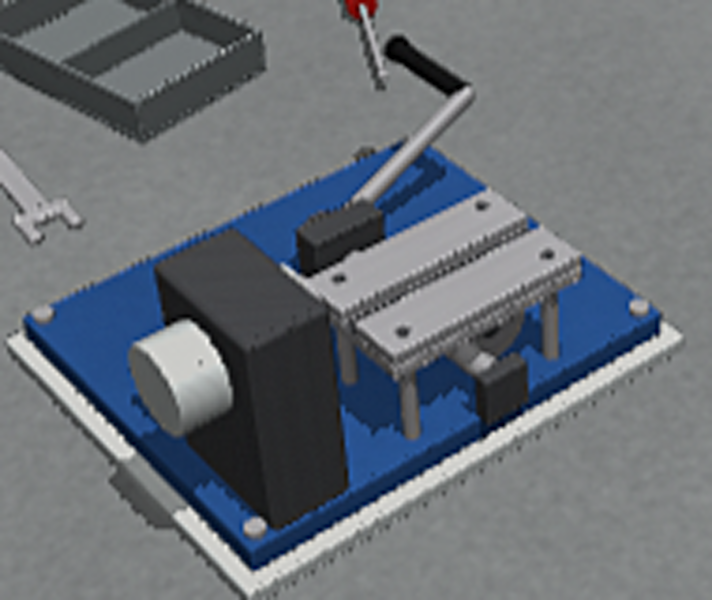

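The crops confirm the choice: the tall stylus is in the stand's -y hole (right one in the top view) and the short gauge is in the left hole. The seat's groove runs from crop (140,348) to (177,138), and the black lever handle from (338,462) to (460,483).

Run:
```python
from h import *
T=cam('top');S=cam('scene')
f=lambda p:np.array(p)/3.5+[290,120]
g=lambda p:np.array(p)/np.array([712/190,3.75])+[145,180]
w=ray(T,f([[68,335],[110,125],[249,147],[212,360]]),.102);print('seat top',w.round(4).tolist(),[np.linalg.norm(w[i]-w[i-1]).round(3) for i in range(4)],w.mean(0))
w=ray(S,g([[489,190],[580,262],[392,360],[298,265]]),.102);print('seat scene',w.round(4).tolist(),[np.linalg.norm(w[i]-w[i-1]).round(3) for i in range(4)],w.mean(0))
w=ray(T,f([[142,346],[177,138]]),.102);print('groove',w.round(4).tolist())
w=ray(S,g([[535,224],[350,309]]),.102);print('groove sc',w.round(4).tolist())
print('handle end tri',tri((T,S),(f([460,483]),g([393,46]))),'inner',tri((T,S),(f([334,463]),g([468,92]))))
w=ray(T,f([[35,457],[453,534],[537,66],[122,-10]]),.0);print('base',w.round(4).tolist())
d=lambda p:np.array(p)/2.875+[395,240]
c=lambda p:(np.array(p)-[560,0])/2.7+[150,250]
print('stylus top',tri((T,S),(c([707,80]),d([650-565,322-300]))),'collar',tri((T,S),(c([715,88]),d([637-565,392-300]))))
print(ray(S,[d([637-565,394-300])],.058),ray(T,[c([713,87])],.058))
```

```text
seat top [[0.5912, -0.0088, 0.102], [0.7172, -0.0347, 0.102], [0.703, -0.1172, 0.102], [0.5756, -0.0935, 0.102]] [np.float64(0.086), np.float64(0.129), np.float64(0.084), np.float64(0.13)] [ 0.64676755 -0.06356012  0.102     ]
seat scene [[0.5804, -0.0878, 0.102], [0.601, -0.0037, 0.102], [0.7249, -0.0315, 0.102], [0.698, -0.127, 0.102]] [np.float64(0.124), np.float64(0.087), np.float64(0.127), np.float64(0.099)] [ 0.65104854 -0.06250932  0.102     ]
groove [[0.5843, -0.0524, 0.102], [0.7089, -0.0745, 0.102]]
groove sc [[0.5893, -0.0457, 0.102], [0.7081, -0.0777, 0.102]]
handle end tri [ 0.50145297 -0.23686607  0.10468857] inner [ 0.51345627 -0.16315472  0.10513452]
base [[0.5277, 0.0149, 0.0], [0.4766, -0.2489, 0.0], [0.7783, -0.3107, 0.0], [0.8314, -0.0431, 0.0]]
stylus top [0.45927127 0.20619176 0.11898854] collar [0.45694036 0.20977907 0.0527873 ]
[[0.46480068 0.21291921 0.058     ]] [[0.45752075 0.21044842 0.058     ]]
```

Call:
play_rows(motion="55 -37.8 0 -0.918 8.5;55 -37.8 0 -0.918 8.5;55 -37.8 0 -0.918 8.5;55 -37.8 0 -0.918 8.5;55 -37.8 0 -0.918 8.5;55 -37.8 0 -0.918 8.5;55 -37.8 0 -0.918 8.5;55 -37.8 0 -0.918 8.5;55 -37.8 0 -0.918 8.5;55 -37.8 0 -0.918 8.5")

```text
t: 1.1
tcp_pos: [0.5668, -0.2085, 0.4044]
tcp_rot: [-180.0, 0.0, 79.2]
contact_force: [1.2, -0.4, 0.2]
grip_width: 0.0853
gripper_force: 0.0
```

Call:
play_rows(motion="15.7 5.2 0 0 8.5;15.7 5.2 0 0 8.5;15.7 5.2 0 0 8.5;15.7 5.2 0 0 8.5;15.7 5.2 0 0 8.5;15.7 5.2 0 0 8.5")

```text
t: 1.7
tcp_pos: [0.6462, -0.067, 0.4041]
tcp_rot: [-179.9, 0.1, 79.2]
contact_force: [-0.0, -0.0, 0.7]
grip_width: 0.0851
gripper_force: 0.0
```

Run:
```python
from h import *
W=cam('wrist'); im=optics.read_camera('wrist'); np.savez('pics/w1.npz',im=im,K=W[0],R=W[1],t=W[2])
print(telemetry.observe()['tcp_pos'],telemetry.observe()['tcp_rot'])
cv2.imwrite('pics/w1.png',im[:,:,::-1])
```

```text
[ 0.64591975 -0.06817309  0.40410464] [-1.79909206e+02  1.32272857e-01  7.90685012e+01]
```

View pics/w1.png

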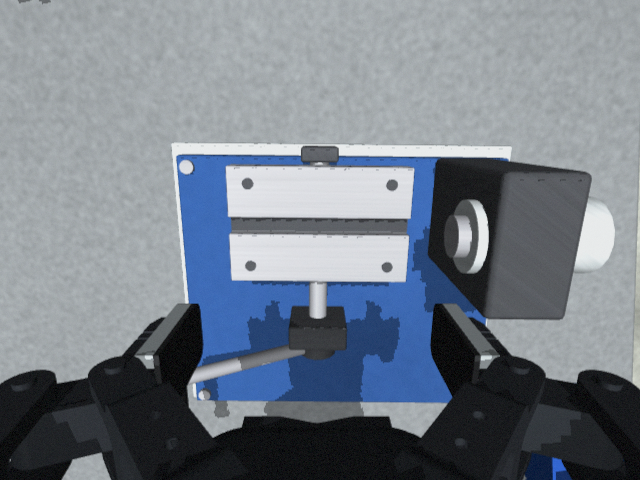

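The wrist view shows the seat with the groove between (230,227) and (410,227), blocks above (168–218) and below (235–282), and the spindle on the right.

Run:
```python
from h import *
d=np.load('pics/w1.npz'); W=(d['K'],d['R'],d['t']); im=d['im']
g=cv2.GaussianBlur(im.min(2),(0,0),.7).astype(float)
print(g[212:242:1,[260,320,380]].T.astype(int).tolist())
up=[];lo=[]
for u in range(240,405,3):
    c=g[205:250,u]; b=(c<165)
    k=np.where(b)[0]
    if len(k): up.append([u,205+k[0]-.5]); lo.append([u,205+k[-1]+.5])
out=[]
for p in (up,lo):
    w=ray(W,p,.102); k=np.polyfit(w[:,0],w[:,1],1); k=np.polyfit(*w[abs(np.polyval(k,w[:,0])-w[:,1])<.003][:,:2].T,1)
    out.append(k); print(k,np.degrees(np.arctan(k[0])),np.polyval(k,[.584,.647,.711]))
# seat corners
gm=(im.min(2)>170).astype(np.uint8); gm[:160]=0;gm[290:]=0;gm[:,:215]=0;gm[:,425:]=0
gm=cv2.morphologyEx(cv2.morphologyEx(gm,2,np.ones((5,5))),3,np.ones((25,25)))
rr=max(cv2.findContours(gm,0,2)[0],key=cv2.contourArea); ap=cv2.approxPolyDP(rr,6,True)[:,0]
w=ray(W,ap,.102); print(ap.tolist(),w.round(4).tolist(),w.mean(0))
```

```text
[[223, 220, 218, 213, 193, 138, 78, 62, 69, 84, 92, 95, 95, 94, 93, 94, 94, 98, 109, 112, 108, 124, 171, 212, 224, 226, 225, 223, 223, 223], [218, 218, 216, 213, 203, 162, 101, 67, 65, 80, 93, 96, 96, 95, 95, 95, 95, 95, 96, 99, 101, 112, 148, 192, 216, 221, 220, 219, 219, 219], [215, 216, 216, 213, 211, 193, 138, 76, 63, 77, 90, 92, 92, 91, 91, 92, 93, 94, 99, 110, 109, 102, 112, 161, 204, 217, 218, 216, 217, 218]]
[-0.1996871   0.07376783] -11.29269304406637 [-0.04284944 -0.05542973 -0.0682097 ]
[-0.204185    0.06342002] -11.540306507485479 [-0.05582402 -0.06868768 -0.08175552]
[[226, 166], [232, 279], [311, 280], [312, 289], [323, 289], [324, 280], [405, 280], [413, 168]] [[0.5925, -0.0086, 0.102], [0.5762, -0.0902, 0.102], [0.6342, -0.102, 0.102], [0.6335, -0.1093, 0.102], [0.6417, -0.1109, 0.102], [0.6437, -0.1039, 0.102], [0.7033, -0.1152, 0.102], [0.7192, -0.0341, 0.102]] [ 0.64302737 -0.08426116  0.102     ]
```

Call:
play_rows(motion="23.7 -23.6 0 0 8.5;23.7 -23.6 0 0 8.5;23.7 -23.6 0 0 8.5;23.7 -23.6 0 0 8.5;23.7 -23.6 0 0 8.5;23.7 -23.6 0 0 8.5;23.7 -23.6 0 0 8.5;23.7 -23.6 0 0 8.5;23.7 -23.6 0 0 8.5;23.7 -23.6 0 0 8.5")

```text
t: 2.75
tcp_pos: [0.4603, 0.2086, 0.4046]
tcp_rot: [180.0, 0.1, 79.0]
contact_force: [0.4, 0.3, 0.2]
grip_width: 0.085
gripper_force: 0.0
```

Run:
```python
from h import *
W=cam('wrist'); im=optics.read_camera('wrist'); np.savez('pics/w2.npz',im=im,K=W[0],R=W[1],t=W[2])
s=telemetry.observe();print(s['tcp_pos'],s['tcp_rot'])
p=proj(W,[[.4585,.21,.058],[.4585,.21,.123]]);print(p)
x,y=p.mean(0).astype(int)
o=cv2.resize(im[:,:,::-1],(640,480)); cv2.imwrite('pics/w2.png',o)
```

```text
[0.46040244 0.20867745 0.40456903] [1.79974307e+02 6.99375298e-02 7.89477889e+01]
[[314.55952858 218.32105539]
 [314.173976   238.63587842]]
```

View pics/w2.png

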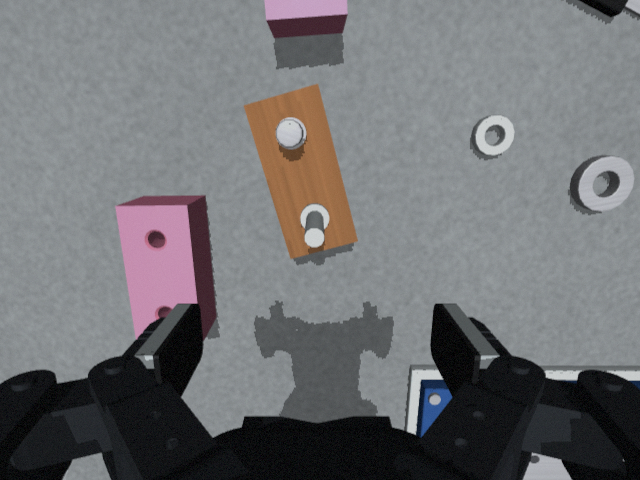

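Here the stylus top is at (314,238) and its collar at (314,218), which match the projected estimate (314.2,238.6) and (314.6,218.3). The gauge at (291,132) is clear of the fingers.

Call:
play_rows(motion="0.1 -0.2 4 0 8.5;0.1 -0.2 8 0 7;0.1 -0.2 11 0 6;0.1 -0.2 13.5 0 5;0.1 -0.2 14.6 0 5;0.1 -0.2 14.6 0 5;0.1 -0.2 14.6 0 3;0.1 -0.2 14.6 0 2;0.1 -0.2 14.6 0 1;0.1 -0.2 14.6 0 0.5", newtons=40)

```text
t: 3.8
tcp_pos: [0.4579, 0.2127, 0.2598]
tcp_rot: [179.9, -0.1, 79.2]
contact_force: [0.5, 0.0, 3.8]
grip_width: 0.0128
gripper_force: 39.2
```

Call:
play_rows(motion="0 0 0 0 0.5;0 0 0 0 0.5;0 0 0 0 0.5;0 0 0 0 0.5")

```text
t: 4.2
tcp_pos: [0.458, 0.2128, 0.2597]
tcp_rot: [179.9, -0.1, 79.2]
contact_force: [-0.4, -1.1, 6.8]
grip_width: 0.0132
gripper_force: 39.5
```

Call:
play_rows(motion="0 0 -1 0 0.5;0 0 -3 0 0.5;0 0 -6 0 0.5;0 0 -9 0 0.5;0 0 -12 0 0.5;0 0 -14 0 0.5;0 0 -15 0 0.5;0 0 -15 0 0.5;0 0 -15 0 0.5")

```text
t: 5.1
tcp_pos: [0.457, 0.2123, 0.4081]
tcp_rot: [-179.9, 0.1, 79.2]
contact_force: [-0.3, 0.4, -1.0]
grip_width: 0.0129
gripper_force: 39.1
```

Run:
```python
from h import *
W=cam('wrist'); im=optics.read_camera('wrist'); np.savez('pics/w3.npz',im=im,K=W[0],R=W[1],t=W[2])
s=telemetry.observe();print(s['tcp_pos'],s['tcp_rot'],s['grip_width'],s['contact_force'])
t=np.array(s['tcp_pos'])
for a in (0,-.003): 
  p=t+np.array([.191*a,.982*a,0]);print(proj(W,[p-[0,0,.2497],p-[0,0,.2017],p-[0,0,.137]]))
cv2.imwrite('pics/w3.png',cv2.resize(im[100:340,160:480,::-1],(800,600),interpolation=2))
```

```text
[0.45696778 0.21217768 0.40759711] [-1.79888780e+02  8.92723046e-02  7.92294927e+01] 0.013018729654334479 [ 0.26568972 -1.05652374  0.21509731]
[[317.98512072 254.44400014]
 [318.27214807 284.67313772]
 [319.0035761  361.70565112]]
[[317.95608803 259.24365235]
 [318.23459894 290.53918936]
 [318.94210831 370.04015079]]
```

View pics/w3.png

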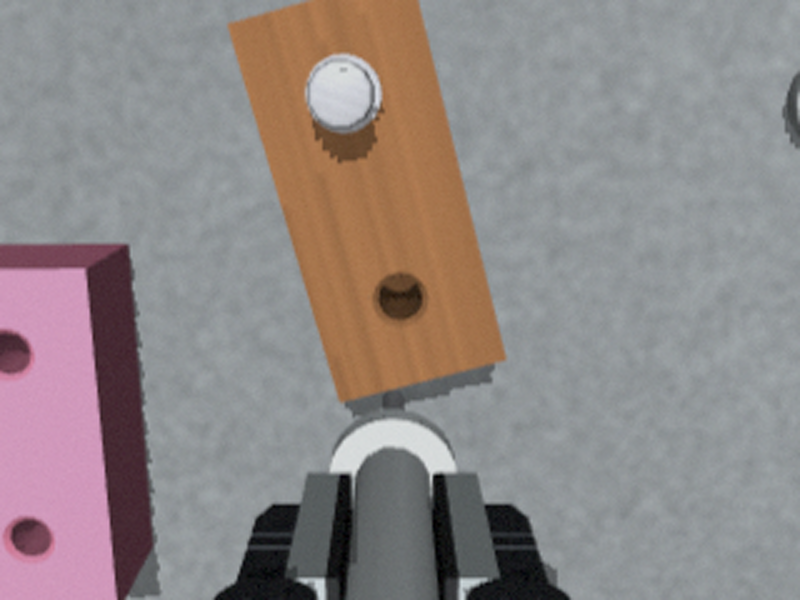

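Viewed: the stylus is gripped between the pads, with the collar centre near full-image (317,288) and the tip stub at (317,257). The empty hole is at (320,219) and the gauge is undisturbed. Next I move above the open end of the groove.

Call:
play_rows(motion="-23.1 17.8 0 0 0.5;-23.1 17.8 0 0 0.5;-23.1 17.8 0 0 0.5;-23.1 17.8 0 0 0.5;-23.1 17.8 1 0 0.5;-23.1 17.8 2 0 0.5;-23.1 17.8 3.3 0 0.5;-23.1 17.8 3.3 0 0.5;-23.1 17.8 3.3 0 0.5;-23.1 17.8 3.3 0 0.5")

```text
t: 6.15
tcp_pos: [0.5889, -0.0456, 0.3758]
tcp_rot: [-180.0, -0.0, 79.4]
contact_force: [-0.4, 0.6, 0.0]
grip_width: 0.0126
gripper_force: 39.2
```

Run:
```python
from h import *
W=cam('wrist'); im=optics.read_camera('wrist'); np.savez('pics/w4.npz',im=im,K=W[0],R=W[1],t=W[2])
s=telemetry.observe();print(s['tcp_pos'],s['tcp_rot'],s['grip_width'],s['contact_force'])
o=im[120:360,160:480,::-1]
cv2.imwrite('pics/w4.png',cv2.resize(o,(800,600),interpolation=2))
```

```text
[ 0.5889648  -0.04574057  0.37612106] [ 1.79986807e+02 -4.05429696e-02  7.94052489e+01] 0.012711510314587022 [ 0.24139421 -0.79606333 -0.83775705]
```

View pics/w4.png

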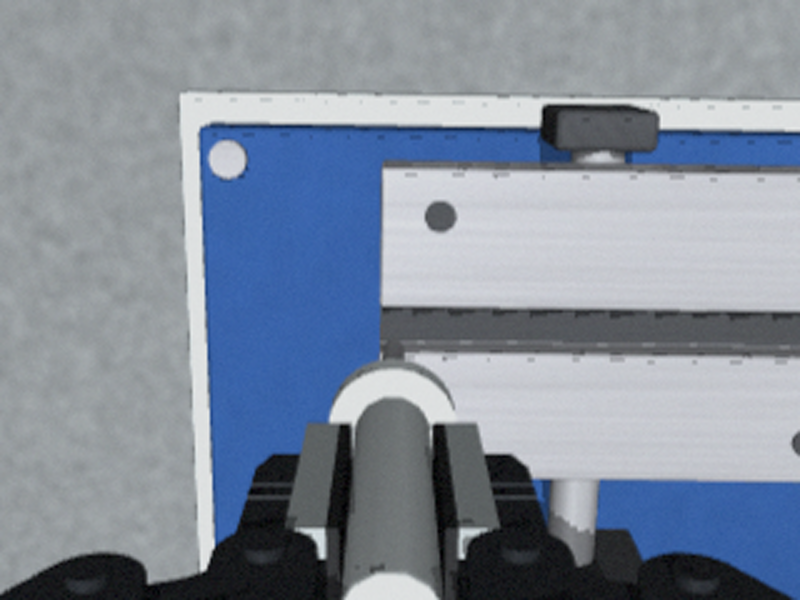

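Run:
```python
from h import *
d=np.load('pics/w4.npz'); W=(d['K'],d['R'],d['t']); im=d['im']
g=im.min(2).astype(int)
print('tip rows 248-268 cols 310..324 step2');print(g[248:270:1,308:328:2])
x=np.array([.1835,.983,0]);y=np.array([.983,-.1835,0]);t=np.array([.58896,-.04574,.37612])
tip=ray(W,[[317.2,260.]],.1264)[0]-t; print('tip tool',tip@x,tip@y)
for u in (330,360,400,440):
    c=cv2.GaussianBlur(g.astype(np.float32),(0,0),.7)[235:275,u]; k=np.where(c<160)[0]
    e=ray(W,[[u,235+k[0]-.5],[u,235+k[-1]+.5]],.102)-t
    print(u,235+k[0],235+k[-1],(e@x).round(4),(e@y).round(4),(e@x).mean().round(4))
e=ray(W,[[(382)/2.5+160,200/2.5+120]],.102)-t; print('seat -x edge tool y',e@y)
```

```text
tip rows 248-268 cols 310..324 step2
[[ 57  56  77  84  81  85  87  83  85  84]
 [ 54  57  81  86  83  86  87  87  87  85]
 [ 58  57  87  84  89  89  88  85  88  85]
 [ 57  56  84  84  85  86  88  86  85  87]
 [ 59  54  85  85  87  82  85  83  83  83]
 [ 56  51  86  82  85  86  83  86  85  86]
 [ 55  58  87  87  81  88  84  86  88  88]
 [ 59  57  79  81  85  84  80  85  83  82]
 [ 57  59 105  97  82  86 101 105 106 109]
 [ 56  56  99  87  84  84  95 109 107 109]
 [ 57  60  78  71  83  78  80  97  95  94]
 [ 56  56  83  71  81  82  77  99 100 102]
 [ 57  58 100  73  81  82  78 106 107 106]
 [ 55  56 145  73  83  78  75 166 165 164]
 [ 56  56 164  72  80  79  76 170 171 203]
 [ 59  63 155  93 103  93  95 165 177 209]
 [ 74  92 129 115 121 115 118 157 168 203]
 [ 99 116 114 119 118 118 121 120 122 159]
 [112 115 117 117 117 119 121 122 120 115]
 [ 98 116 150 152 166 166 166 133 120 115]
 [136 185 202 205 212 213 211 190 168 130]
 [199 220 222 220 221 222 222 222 213 190]]
tip tool -0.002786483952714511 -0.00047887241694979227
330 242 270 [ 0.0019 -0.0181] [0.0079 0.0081] -0.0081
360 243 261 [ 0.0012 -0.0118] [0.0275 0.0279] -0.0053
400 243 261 [ 0.0013 -0.0118] [0.0536 0.0544] -0.0053
440 244 262 [ 0.0006 -0.0125] [0.0798 0.0809] -0.0059
seat -x edge tool y [-0.00325802]
```

Run:
```python
from h import *
im=np.load('pics/w3.npz')['im']; g=im.min(2).astype(int)
print(im[246:266,308:328:2].sum(2)//3)
```

```text
[[114 114 118 121 123 119 124 119 117 120]
 [113 114 118 123 121 121 120 121 117 119]
 [112 109 120 121 121 120 120 120 115 118]
 [115 111 116 122 125 120 122 119 116 120]
 [117 113 116 123 121 119 122 120 116 119]
 [112 109 115 123 123 123 120 120 118 117]
 [114 112 115 122 122 124 119 122 119 113]
 [116 110 112 122 123 123 120 121 110 104]
 [119 107 110 120 123 122 112 107 104  94]
 [118 111 112 115 115 108 101  92  95  95]
 [116 112 106 100  89  87  90  90  93  92]
 [114 104  96  74  79  83  82  91  90  91]
 [ 99  93  92  67  82  83  74  91  90  94]
 [ 97  96  91  71  80  79  76  89  92  91]
 [ 93  91  92  69  78  75  73  89 122 126]
 [ 93  96  91  65  79  79  70 123 145 149]
 [ 90  95  95  71  76  77  73 148 149 148]
 [ 94  96 115  90  95  96  89 147 150 147]
 [102 106 122 110 112 112 114 135 137 147]
 [111 113 115 114 117 114 116 116 118 130]]
```

Call:
play_rows(motion="-0.22 0.3 0 0 0.5;-0.22 0.3 0.5 0 0.5;-0.22 0.3 1 0 0.5;-0.22 0.3 1.4 0 0.5;-0.22 0.3 1.7 0 0.5;-0.22 0.3 1.9 0 0.5;-0.22 0.3 2.1 0 0.5;-0.22 0.3 2.1 0 0.5")

```text
t: 7.0
tcp_pos: [0.5916, -0.0503, 0.3544]
tcp_rot: [-180.0, 0.0, 79.2]
contact_force: [0.2, -0.3, -0.2]
grip_width: 0.0129
gripper_force: 39.2
```

Run:
```python
from h import *
W=cam('wrist'); im=optics.read_camera('wrist')
s=telemetry.observe();t=s['tcp_pos'];print(t,s['tcp_rot'],s['contact_force'])
a=np.radians(s['tcp_rot'][2]);x=np.array([np.cos(a),np.sin(a),0]);y=np.array([np.sin(a),-np.cos(a),0])
g=cv2.GaussianBlur(im.min(2).astype(np.float32),(0,0),.7)
for u in (350,380,410,440):
    c=g[235:290,u]; k=np.where(c<160)[0]
    e=ray(W,[[u,235+k[0]-.5],[u,235+k[-1]+.5]],.102)-t
    print(u,235+k[0],235+k[-1],(e@x).round(4),(e@y).round(4),(e@x).mean().round(4))
print(im[240:266,306:330:2].min(2))
```

```text
[ 0.59168661 -0.05035615  0.35458997] [-1.79989163e+02  2.87292969e-03  7.92295461e+01] [ 0.59963002  0.49526161 -0.05259126]
350 245 289 [ 0.0057 -0.0232] [0.0191 0.0198] -0.0088
380 245 265 [ 0.0057 -0.0075] [0.037  0.0376] -0.0009
410 245 266 [ 0.0057 -0.0082] [0.0549 0.0558] -0.0012
440 246 266 [ 0.0051 -0.0082] [0.0728 0.074 ] -0.0015
[[175 200 200 203 201 201 201 200 201 200 201 200]
 [173 197 201 196 198 200 198 197 197 198 198 195]
 [173 199 199 197 197 195 197 196 196 196 196 195]
 [179 201 199 203 200 199 198 199 200 199 197 197]
 [136 165 164 164 163 163 167 180 183 182 181 183]
 [ 65  94  88  93  93  89 105 121 120 116 125 124]
 [ 72  52  55  55  72  73  82  54  57  52  53  57]
 [ 82  70  71  73  81  85  79  55  53  52  69  73]
 [ 82  83  82  83  85  81  82  52  68  72  84  84]
 [ 84  81  78  84  82  79  83  71  81  83  82  82]
 [ 82  80  81  86  83  84  84  87  82  78  85  84]
 [ 82  83  82  83  85  83  84  83  86  82  83  84]
 [ 85  86  84  87  85  85  85  85  82  88  83  86]
 [ 84  85  86  84  84  86  81  85  85  82  85  85]
 [ 81  84  85  85  82  83  85  84  86  84  85  86]
 [ 81  83  83  82  80  83  83  81  86  84  82  86]
 [ 81  84  85  84  79  81  86  85  84  85  83  80]
 [ 84  85  85  82  73  81  82  80  84  82  84  81]
 [ 80  82  82  82  71  80  84  75  82  83  83  82]
 [106 105 120 113  71  78  80  73 100 101 102 103]
 [123 106 115 104  68  81  79  73 100 102 101  97]
 [101  94  92  64  68  74  77  72  90  93  90  90]
 [ 88  94  96  83  71  77  79  71  94  95  95  93]
 [ 89  98  96 102  89 101  95  91  91  99  96 100]
 [103 114 105 110 109 115 114 112 104 112 108 109]
 [126 120 111 114 115 115 115 120 116 114 119 149]]
```

Call:
play_rows(motion="0.27 0 0 0 0.5;0.27 0 0 0 0.5;0.27 0 0 0 0.5;0.27 0 0 0 0.5;0.27 0 0 0 0.5")

```text
t: 7.55
tcp_pos: [0.5922, -0.0477, 0.3547]
tcp_rot: [180.0, 0.0, 79.2]
contact_force: [0.2, 0.8, -0.2]
grip_width: 0.0128
gripper_force: 39.2
```

```bash
cat > gr.py <<'E'
from h import *
def groove():
    W=cam('wrist'); im=optics.read_camera('wrist')
    s=telemetry.observe();t=s['tcp_pos'];print(t,s['tcp_rot'][2],s['contact_force'])
    a=np.radians(s['tcp_rot'][2]);x=np.array([np.cos(a),np.sin(a),0]);y=np.array([np.sin(a),-np.cos(a),0])
    g=cv2.GaussianBlur(im.min(2).astype(np.float32),(0,0),.7)
    for u in (240,260,280,370,390,410,430):
        c=g[235:290,u]; k=np.where(c<160)[0]
        if not len(k): continue
        e=ray(W,[[u,235+k[0]-.5],[u,235+k[-1]+.5]],.102)-t
        print(u,235+k[0],235+k[-1],(e@x).round(4),(e@y).round(4),(e@x).mean().round(4))
    return im
if __name__=='__main__': groove()
E
python3 gr.py
```

```text
[ 0.59218758 -0.04773105  0.35469637] 79.22771054459031 [ 0.52847126 -0.33437006 -0.9002418 ]
240 235 289 [ 0.0117 -0.0234] [-0.046  -0.0479] -0.0059
260 235 289 [ 0.0117 -0.0234] [-0.0342 -0.0355] -0.0058
280 235 289 [ 0.0117 -0.0234] [-0.0223 -0.0232] -0.0058
370 249 269 [ 0.0031 -0.0103] [0.0314 0.0319] -0.0036
390 249 270 [ 0.0031 -0.0109] [0.0434 0.0441] -0.0039
410 250 270 [ 0.0024 -0.0109] [0.0554 0.0563] -0.0042
430 250 270 [ 0.0025 -0.0109] [0.0674 0.0685] -0.0042
```

Call:
play_rows(motion="0 0 0.2 0 0.5;0 0 0.4 0 0.5;0 0 0.6 0 0.5;0 0 0.75 0 0.5;0 0 0.9 0 0.5;0 0 1.0 0 0.5;0 0 1.1 0 0.5;0 0 1.1 0 0.5;0 0 1.1 0 0.5")

```text
t: 8.5
tcp_pos: [0.5922, -0.0477, 0.3438]
tcp_rot: [180.0, 0.0, 79.2]
contact_force: [-0.6, 0.1, -0.1]
grip_width: 0.0128
gripper_force: 39.4
```

```bash
python3 gr.py
```

```text
[ 0.59224327 -0.04765819  0.34385482] 79.23022738847726 [-0.41956495 -0.0061252   1.86422973]
240 235 289 [ 0.0145 -0.0189] [-0.0438 -0.0456] -0.0022
260 235 289 [ 0.0145 -0.0189] [-0.0326 -0.0338] -0.0022
280 235 289 [ 0.0145 -0.0189] [-0.0213 -0.0221] -0.0022
370 255 276 [ 0.0027 -0.0107] [0.0299 0.0305] -0.004
390 255 276 [ 0.0027 -0.0107] [0.0414 0.0421] -0.004
410 255 276 [ 0.0027 -0.0107] [0.0528 0.0537] -0.004
430 255 276 [ 0.0027 -0.0107] [0.0643 0.0654] -0.004
```

Call:
play_rows(motion="0 0 0.1 0 0.5;0 0 0.2 0 0.5;0 0 0.25 0 0.5;0 0 0.25 0 0.5")

```text
t: 8.95
tcp_pos: [0.5924, -0.0476, 0.3421]
tcp_rot: [180.0, 0.0, 79.2]
contact_force: [-1.7, -0.1, 6.6]
grip_width: 0.0129
gripper_force: 39.9
```

Call:
play_rows(motion="0 0 -0.15 0 0.5;0 0.25 -0.15 0 0.5;0 0.5 -0.15 0 0.5;-0.01 0.75 -0.15 0 0.5;-0.01 1.0 -0.15 0 0.5;-0.01 1.25 -0.15 0 0.5;-0.01 1.5 -0.15 0 0.5;-0.02 1.75 -0.15 0 0.5;-0.02 2.0 -0.15 0 0.5;-0.02 2.25 -0.15 0 0.5")

```text
t: 9.95
tcp_pos: [0.6145, -0.0522, 0.3426]
tcp_rot: [180.0, -0.0, 79.2]
contact_force: [-0.7, -0.1, -0.5]
grip_width: 0.0129
gripper_force: 39.1
```

```bash
python3 gr.py
```

```text
[ 0.61494352 -0.05225329  0.34270835] 79.22306301393245 [ 0.05425069  0.76593166 -0.43036494]
240 235 289 [ 0.0148 -0.0183] [-0.044  -0.0457] -0.0018
260 235 289 [ 0.0148 -0.0183] [-0.0328 -0.034 ] -0.0017
280 254 274 [ 0.0037 -0.009 ] [-0.0218 -0.0221] -0.0027
370 255 275 [ 0.0031 -0.0096] [0.0294 0.0299] -0.0032
390 255 275 [ 0.0031 -0.0096] [0.0408 0.0414] -0.0032
410 255 276 [ 0.0031 -0.0102] [0.0521 0.053 ] -0.0035
430 255 276 [ 0.0031 -0.0102] [0.0635 0.0646] -0.0035
```

Call:
play_rows(motion="0 0.25 0 0 0.5;0 0.5 0 0 0.5;-0.01 0.75 0 0 0.5;-0.01 1.0 0 0 0.5;-0.01 1.25 0 0 0.5;-0.01 1.5 0 0 0.5;-0.02 1.75 0 0 0.5;-0.02 2.0 0 0 0.5;-0.02 2.25 0 0 0.5;-0.02 2.5 0 0 0.5")

```text
t: 11.0
tcp_pos: [0.639, -0.057, 0.3427]
tcp_rot: [-180.0, 0.0, 79.2]
contact_force: [-0.3, 0.1, -0.4]
grip_width: 0.0131
gripper_force: 39.1
```

Call:
play_rows(motion="0 0.25 0 0 0.5;0 0.5 0 0 0.5;-0.01 0.75 0 0 0.5;-0.01 1.0 0 0 0.5;-0.01 1.25 0 0 0.5;-0.01 1.5 0 0 0.5;-0.02 1.75 0 0 0.5;-0.02 2.0 0 0 0.5;-0.02 2.25 0 0 0.5;-0.02 2.5 0 0 0.5")

```text
t: 12.0
tcp_pos: [0.6635, -0.0619, 0.3427]
tcp_rot: [180.0, -0.0, 79.2]
contact_force: [0.6, -0.4, -1.2]
grip_width: 0.013
gripper_force: 39.1
```

```bash
python3 gr.py
```

```text
[ 0.66393161 -0.06194802  0.34272132] 79.22081905389396 [ 0.89270106 -0.96806121 -0.12330444]
240 254 274 [ 0.0036 -0.0091] [-0.0446 -0.0453] -0.0027
260 254 274 [ 0.0036 -0.0091] [-0.0332 -0.0337] -0.0027
280 254 274 [ 0.0036 -0.0091] [-0.0218 -0.0222] -0.0027
370 255 276 [ 0.0031 -0.0102] [0.0294 0.0299] -0.0036
390 255 275 [ 0.0031 -0.0096] [0.0408 0.0414] -0.0033
410 235 289 [ 0.0149 -0.0183] [0.0514 0.0536] -0.0017
430 235 289 [ 0.0149 -0.0183] [0.0626 0.0652] -0.0017
```

Call:
play_rows(motion="0 0.25 0 0 0.5;0 0.5 0 0 0.5;-0.01 0.75 0 0 0.5;-0.01 1.0 0 0 0.5;-0.01 1.25 0 0 0.5;-0.01 1.5 0 0 0.5;-0.02 1.75 0 0 0.5;-0.02 2.0 0 0 0.5;-0.02 2.25 0 0 0.5;-0.02 2.5 0 0 0.5")

```text
t: 13.05
tcp_pos: [0.6881, -0.0667, 0.3427]
tcp_rot: [180.0, 0.0, 79.2]
contact_force: [-0.6, -0.5, -0.1]
grip_width: 0.0126
gripper_force: 39.1
```

Call:
play_rows(motion="0 0.25 0 0 0.5;0 0.5 0 0 0.5;-0.01 0.75 0 0 0.5;-0.01 1.0 0 0 0.5;-0.01 1.2 0 0 0.5;-0.01 1.3 0 0 0.5;-0.01 1.3 0 0 0.5;-0.01 1.3 0 0 0.5")

```text
t: 13.85
tcp_pos: [0.7005, -0.0692, 0.3426]
tcp_rot: [-180.0, 0.0, 79.2]
contact_force: [0.1, -0.2, -0.7]
grip_width: 0.0129
gripper_force: 39.1
```

```bash
python3 gr.py
```

```text
[ 0.70047306 -0.06920458  0.34263206] 79.2312881544718 [-0.48277267  0.43071231 -0.0818639 ]
240 254 274 [ 0.0037 -0.009 ] [-0.0442 -0.0449] -0.0027
260 254 274 [ 0.0037 -0.009 ] [-0.0328 -0.0333] -0.0027
280 255 274 [ 0.0031 -0.009 ] [-0.0215 -0.0218] -0.003
370 235 289 [ 0.0149 -0.0183] [0.0293 0.0306] -0.0017
390 235 263 [ 0.0149 -0.0023] [0.0405 0.0414] 0.0063
410 235 240 [0.0149 0.0114] [0.0517 0.052 ] 0.0131
430 235 289 [ 0.0149 -0.0183] [0.0629 0.0656] -0.0017
```

Call:
play_rows(motion="0 0 -0.2 0 0.5;0 0 -0.4 0 0.5;0 0 -0.7 0 0.5;0 0 -1.2 0 0.5;0 0 -2 0 0.5;0 0 -3 0 0.5;0 0 -4.5 0 0.5;0 0 -6 0 0.5;0 0 -6.5 0 0.5;0 0 -6.5 0 0.5")

```text
t: 14.9
tcp_pos: [0.701, -0.0691, 0.4096]
tcp_rot: [179.8, -0.0, 79.2]
contact_force: [-1.1, 1.0, -0.2]
grip_width: 0.0131
gripper_force: 39.1
```

Call:
play_rows(motion="23.2 -29.1 0 0 0.5;23.2 -29.1 0 0 0.5;23.2 -29.1 0 0 0.5;23.2 -29.1 0 0 0.5;23.2 -29.1 0 0 0.5;23.2 -29.1 0 0 0.5;23.2 -29.1 0 0 0.5;23.2 -29.1 0 0 0.5;23.2 -29.1 0 0 0.5;23.2 -29.1 0 0 0.5")

```text
t: 15.9
tcp_pos: [0.458, 0.213, 0.4075]
tcp_rot: [-180.0, 0.0, 79.3]
contact_force: [0.6, -1.3, -1.0]
grip_width: 0.0127
gripper_force: 39.2
```

Call:
play_rows(motion="0 0 0 0 0.5;0 0 0 0 0.5;0 0 0 0 0.5")

```text
t: 16.2
tcp_pos: [0.4589, 0.212, 0.4075]
tcp_rot: [180.0, 0.0, 79.1]
contact_force: [-0.4, 0.4, -0.1]
grip_width: 0.0128
gripper_force: 39.2
```

Run:
```python
from h import *
W=cam('wrist'); im=optics.read_camera('wrist'); np.savez('pics/w5.npz',im=im,K=W[0],R=W[1],t=W[2])
s=telemetry.observe();t=s['tcp_pos'];print(t,s['tcp_rot'],s['contact_force'])
a=np.radians(s['tcp_rot'][2]);x=np.array([np.cos(a),np.sin(a),0]);y=np.array([np.sin(a),-np.cos(a),0])
for k in (np.load('pics/w3.npz')['im'],im):
    h=cv2.cvtColor(k,cv2.COLOR_RGB2HSV); m=cv2.inRange(h,(0,0,0),(180,255,95))[205:235,305:335]
    n,l,st,c=cv2.connectedComponentsWithStats(m); i=1+st[1:,4].argmax(); print('hole',c[i]+[305,205],st[i])
    hp=c[i]+[305,205]
e=ray(W,[hp],.055)[0]; print('hole world',e,'tool',(e-t)@x,(e-t)@y)
print('need tool shift',(np.array([.4585,.21,0])-t)@x+.0029,(np.array([.4580,.2128,0])-t)@x,(np.array([.4580,.2128,0])-t)@y)
```

```text
[0.45874733 0.2121675  0.40754789] [-1.79999523e+02  1.50417758e-02  7.91076318e+01] [ 0.43537946  0.26000151 -1.01321506]
hole [319.83068783 219.85714286] [  6   8  18  14 189]
hole [316.97860963 220.49197861] [  4   9  17  14 187]
hole world [0.45832153 0.21034238 0.055     ] tool -0.001872701323290267 -7.324679391420376e-05
need tool shift 0.0007248095930952403 0.0004798821675249544 -0.0008533850094689808
```

Call:
play_rows(motion="0.07 0 2 0 0.5;0.07 0 5 0 0.5;0.07 0 8 0 0.5;0.07 0 9.5 0 0.5;0.07 0 10 0 0.5;0.07 0 10.5 0 0.5;0.07 0 11.2 0 0.5;0.07 0 11.9 0 0.5;0.07 0 12.6 0 0.5;0.07 0 12.6 0 0.5")

```text
t: 17.25
tcp_pos: [0.4579, 0.2136, 0.281]
tcp_rot: [-179.9, 0.1, 79.2]
contact_force: [0.0, 0.1, 0.2]
grip_width: 0.0132
gripper_force: 39.2
```

Call:
play_rows(motion="-0.06 0 0.4 0 0.5;-0.06 0 0.8 0 0.5;-0.06 0 1.2 0 0.5;-0.06 0 1.5 0 0.5;-0.06 0 1.7 0 0.5;-0.06 0 1.9 0 0.5;-0.06 0 2.05 0 0.5;-0.06 0 2.05 0 0.5")

```text
t: 18.05
tcp_pos: [0.4581, 0.2131, 0.261]
tcp_rot: [-180.0, 0.0, 79.2]
contact_force: [0.0, -0.9, -0.1]
grip_width: 0.0129
gripper_force: 39.2
```

Call:
play_rows(motion="0 0 0.1 0 0.5;0 0 0.17 0 0.5;0 0 0.17 0 0.5;0 0 0.17 0 1.6;0 0 0.17 0 2.5;0 0 0.17 0 3.5;0 0 0.17 0 5;0 0 0.17 0 5;0 0 0.17 0 5;0 0 0.17 0 5")

```text
t: 19.05
tcp_pos: [0.4581, 0.2132, 0.2595]
tcp_rot: [-180.0, 0.0, 79.2]
contact_force: [0.6, -0.1, 0.6]
grip_width: 0.05
gripper_force: 0.0
```

Call:
play_rows(motion="0 0 -0.5 0 5;0 0 -1.5 0 6;0 0 -4 0 6;0 0 -8 0 6;0 0 -12 0 6;0 0 -15 0 6;0 0 -15 0 6;0 0 -15 0 6")

```text
t: 19.85
tcp_pos: [0.458, 0.213, 0.4108]
tcp_rot: [179.9, -0.1, 79.2]
contact_force: [-0.4, 0.3, -1.0]
grip_width: 0.0602
gripper_force: 0.0
```

Run:
```python
from h import *
W=cam('wrist'); im=optics.read_camera('wrist')
s=telemetry.observe();t=s['tcp_pos'];print(t,s['tcp_rot'])
print(proj(W,[[.4585,.21,.058],[.4585,.21,.123]]))
sc=optics.read_camera('scene')
o=np.hstack([cv2.resize(im[100:300,220:420],(400,400),interpolation=2),cv2.resize(sc[215:315,385:485],(400,400),interpolation=2)])
cv2.imwrite('pics/w6.png',o[:,:,::-1])
```

```text
[0.45762624 0.21281587 0.40961091] [1.79999629e+02 2.14911610e-02 7.92250445e+01]
[[317.70312215 222.3583917 ]
 [318.19894716 242.83888473]]
```

View pics/w6.png

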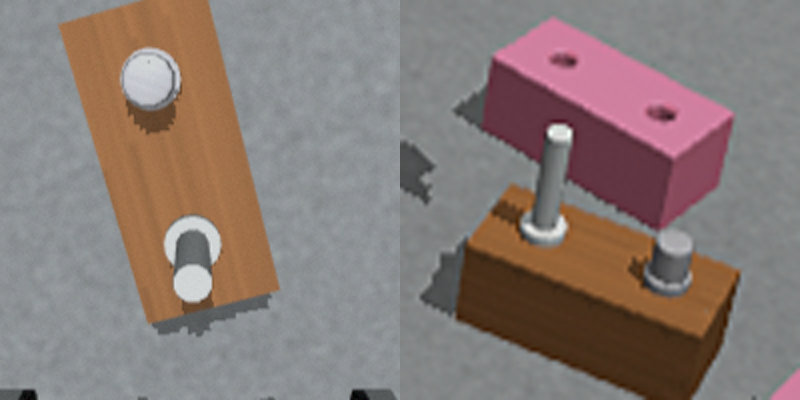

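The crop shows the stylus standing upright with its collar flat on the stand, in its original hole, and the gauge untouched. Next I go over the lever handle.

Call:
play_rows(motion="-40.3 12.7 0 0 6;-40.3 12.7 0 0 6;-40.3 12.7 0 0 6;-40.3 12.7 0 0 6;-40.3 12.7 0 0 6;-40.3 12.7 0 0 6;-40.3 12.7 0 0 6;-40.3 12.7 0 0 6;-40.3 12.7 0 0 6;-40.3 12.7 0 0 6")

```text
t: 20.95
tcp_pos: [0.5068, -0.2112, 0.4077]
tcp_rot: [-179.8, 0.1, 78.8]
contact_force: [-0.2, -0.5, -0.2]
grip_width: 0.0604
gripper_force: 0.0
```

Call:
play_rows(motion="0 0 1 0 6;0 0 1 0 6;0 0 1 0 6")

```text
t: 21.25
tcp_pos: [0.5073, -0.2044, 0.3985]
tcp_rot: [-179.9, -0.1, 79.4]
contact_force: [0.8, 0.2, 0.5]
grip_width: 0.0601
gripper_force: 0.0
```

Run:
```python
from h import *
W=cam('wrist'); im=optics.read_camera('wrist'); np.savez('pics/w7.npz',im=im,K=W[0],R=W[1],t=W[2])
s=telemetry.observe();t=s['tcp_pos'];print(t,s['tcp_rot'])
o=np.array([.194,.981,0])
p=np.array([.5078,-.205,.105]); print(proj(W,[p,p+.034*o,p-.0325*o]))
cv2.imwrite('pics/w7.png',im[:,:,::-1])
```

```text
[ 0.50754387 -0.20467563  0.39896569] [-1.79920446e+02 -4.16932335e-02  7.94049130e+01]
[[319.29461972 237.3532008 ]
 [319.95326229 188.97405252]
 [318.70510472 280.65473471]]
```

View pics/w7.png

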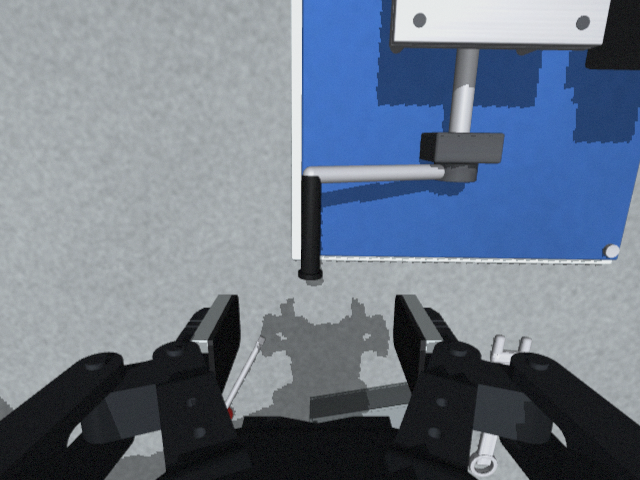

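The wrist view shows the black handle from (312,180) to (310,277), the arm at (305–440,173), and the hub at (460,172).

Run:
```python
from h import *
d=np.load('pics/w7.npz'); W=(d['K'],d['R'],d['t']); im=d['im']
t=np.array([.50754,-.20468,.39897]); a=np.radians(79.405);x=np.array([np.cos(a),np.sin(a),0]);y=np.array([np.sin(a),-np.cos(a),0])
g=im.max(2)
for v in range(195,270,12):
    k=np.where(g[v,290:335]<70)[0]+290; e=ray(W,[[k.mean(),v]],.1)[0]-t; print(v,k[0],k[-1],(e@x).round(4),(e@y).round(4))
for p,z in (((311,180),.1),((310,278),.1),((463,60),.05),((463,120),.05),((460,172),.06)):
    e=ray(W,[p],z)[0]-t; print(p,(e@x).round(4),(e@y).round(4))
```

```text
195 301 320 0.0289 -0.0059
207 301 320 0.0204 -0.0059
219 302 320 0.0118 -0.0056
231 302 320 0.0031 -0.0056
243 301 319 -0.0058 -0.0063
255 301 319 -0.0148 -0.0064
267 301 319 -0.024 -0.0064
(311, 180) 0.0392 -0.0055
(310, 278) -0.0326 -0.0064
(463, 60) 0.1236 0.1085
(463, 120) 0.0804 0.1129
(460, 172) 0.0411 0.111
```

Call:
play_rows(motion="-0.3 -0.6 3 0 6;-0.3 -0.6 7 0 6;-0.3 -0.6 10 0 6;-0.3 -0.6 12.5 0 6;-0.3 -0.6 14 0 6;-0.3 -0.6 14.6 0 6;-0.3 -0.6 14.6 0 6;-0.3 -0.6 14.6 0 6", newtons=25)

```text
t: 22.1
tcp_pos: [0.5016, -0.208, 0.2543]
tcp_rot: [179.9, 0.0, 79.3]
contact_force: [0.3, -0.5, 0.3]
grip_width: 0.06
gripper_force: 0.0
```

Call:
play_rows(motion="0 0 0 0 4;0 0 0 0 3;0 0 0 0 2;0 0 0 0 1;0 0 0 0 0.5;0 0 0 0 0.5;0 0 0 0 0.5;0 0 0 0 0.5")

```text
t: 22.9
tcp_pos: [0.5012, -0.2084, 0.2536]
tcp_rot: [180.0, 0.0, 79.2]
contact_force: [0.5, -0.0, 1.7]
grip_width: 0.0129
gripper_force: 24.3
```

Call:
play_rows(motion="0.2 0.2 -0.46 0 0.5;0 0.42 -0.91 0 0.5;0 0.65 -1.35 0 0.5;0 0.91 -1.78 0 0.5;0 1.18 -2.2 0 0.5;0 1.18 -2.2 0 0.5")

```text
t: 23.5
tcp_pos: [0.5125, -0.2106, 0.276]
tcp_rot: [-179.9, 0.0, 79.2]
contact_force: [-0.9, -1.3, -0.9]
grip_width: 0.0129
gripper_force: 24.7
```

Call:
play_rows(motion="0 0.44 -0.61 0 0.5;0 0.91 -1.19 0 0.5;0 1.41 -1.75 0 0.5;0 1.95 -2.27 0 0.5;0 2.52 -2.76 0 0.5;0 3.12 -3.21 0 0.5;0 3.74 -3.63 0 0.5;0 4.39 -4.01 0 0.5;0 4.94 -4.29 0 0.5;0 5.51 -4.55 0 0.5")

```text
t: 24.5
tcp_pos: [0.5633, -0.2207, 0.322]
tcp_rot: [-179.3, 0.1, 79.2]
contact_force: [-11.4, -0.7, 12.0]
grip_width: 0.0128
gripper_force: 25.0
```

Call:
play_rows(motion="0 0 0 0 0.5;0 0 0 0 0.5")

```text
t: 24.7
tcp_pos: [0.5647, -0.221, 0.3229]
tcp_rot: [-179.6, 0.1, 79.2]
contact_force: [-10.1, 0.7, 13.7]
grip_width: 0.0128
gripper_force: 25.2
```

Call:
play_rows(motion="0 0.3 -0.35 0 0.5;0 0.75 -0.56 0 0.5;0 1.2 -0.72 0 0.5;0 1.6 -0.85 0 0.5;0 2 -0.96 0 0.5;0 2.4 -1.04 0 0.5;0 2.8 -1.12 0 0.5;0 3.27 -1.2 0 0.5;0 3.27 -1.2 0 0.5")

```text
t: 25.6
tcp_pos: [0.5983, -0.2275, 0.3344]
tcp_rot: [-179.8, 0.1, 79.2]
contact_force: [-7.1, -2.3, 6.0]
grip_width: 0.0127
gripper_force: 25.0
```

Call:
play_rows(motion="0 0.4 -0.05 0 0.5;0 0.8 -0.09 0 0.5;0 1.2 -0.12 0 0.5;0 1.55 -0.13 0 0.5;0 1.85 -0.13 0 0.5;0 1.85 -0.13 0 0.5;0 1.85 -0.13 0 0.5;0 1.85 -0.13 0 0.5")

```text
t: 26.4
tcp_pos: [0.6165, -0.231, 0.3357]
tcp_rot: [-179.9, 0.1, 79.2]
contact_force: [-5.6, -2.4, 4.6]
grip_width: 0.0127
gripper_force: 24.9
```

Run:
```python
from h import *
s=telemetry.observe();t=s['tcp_pos'];print(t,s['contact_force'],s['dq'].round(2))
T=cam('top');S=cam('scene')
a=optics.read_camera('scene');b=optics.read_camera('top')
for n,c in(('scene',a),('top',b)): cv2.imwrite(f'pics/end_{n}.png',c[:,:,::-1])
# seat corners now vs before in scene: measure shift of seat patch by phase-correlation-like template match
o=cv2.imread('pics/scene0.png',0); n=cv2.cvtColor(a,cv2.COLOR_RGB2GRAY)
tp=o[230:284,228:300]; big=lambda q:cv2.resize(q,None,fx=4,fy=4,interpolation=2)
for name,(y0,y1,x0,x1) in dict(seat=(232,282,262,300),block=(258,300,280,330)).items():
    r_=cv2.matchTemplate(big(n[y0-15:y1+15,x0-15:x1+15]),big(o[y0:y1,x0:x1]),5); _,v,_,l=cv2.minMaxLoc(r_); print(name,v,(l[0]/4-15,l[1]/4-15))
p=np.array([.6475,-.0625,.102]); print('expect for 12.7mm',proj(S,[p+[0,0,.0127]])-proj(S,[p]))
```

```text
[ 0.6165167  -0.23104971  0.33572892] [-5.60689382 -2.39803975  4.58457765] [-0.01 -0.06  0.03  0.04 -0.02  0.06  0.09]
seat 0.8967353105545044 (-0.25, -4.0)
block 0.9890846014022827 (0.0, 0.0)
expect for 12.7mm [[-0.33361961 -4.76239458]]
```

Run:
```python
from h import *
from scipy.optimize import least_squares
P=np.array([[.5012,-.2084,.2536],[.5125,-.2106,.276],[.5647,-.221,.3229],[.5983,-.2275,.3344],[.6165,-.2310,.3357]])
s=(P-P[0])@[.981,-.194,0]; z=P[:,2]
f=least_squares(lambda c:np.hypot(s-c[0],z-c[1])-.125,[.115,.2]); print(f.x,f.fun.round(4)); print('phi',np.arctan2(f.x[0]-s,z-f.x[1]).round(3))
# subpixel seat edge in scene: front (spindle-side) bright/dark edge columns
S=cam('scene')
o=cv2.imread('pics/scene0.png',0);n=cv2.imread('pics/end_scene.png',0)
for (y0,y1,x0,x1) in ((225,250,265,290),(238,262,280,302),(250,275,240,265)):
    g=[cv2.GaussianBlur(q[y0-12:y1+12,x0-12:x1+12].astype(np.float32),(0,0),1) for q in (o,n)]
    big=[cv2.resize(q,None,fx=8,fy=8,interpolation=2) for q in g]
    _,v,_,l=cv2.minMaxLoc(cv2.matchTemplate(big[1],big[0][96:-96,96:-96],5)); print(v,l[0]/8-12,l[1]/8-12)
```

```text
[0.11776145 0.21047003] [ 0.0004 -0.0002 -0.0007  0.0003  0.0002]
phi [1.22  1.018 0.441 0.151 0.002]
0.9478853344917297 -1.25 -3.375
0.9747360944747925 -0.375 -3.875
0.9904726147651672 -0.375 -4.125
```

```bash
cat > lift.py <<'E'
from h import *
S=cam('scene'); o=cv2.imread('pics/scene0.png',0)
n=cv2.cvtColor(optics.read_camera('scene'),cv2.COLOR_RGB2GRAY)
poly=np.array([[231,263],[276,232],[300,250],[250,276]],np.int32)
top=ray(S,poly.astype(float),.102)
m=cv2.fillPoly(np.zeros_like(o),[poly],255); m=cv2.dilate(m,np.ones((5,5)))
crit=(3,200,1e-6)
for mode in (cv2.MOTION_TRANSLATION,):
    w=np.eye(2,3,dtype=np.float32); w[1,2]=-4
    cc,w=cv2.findTransformECC(o,n,w,mode,crit,m,3); print(cc,w[:,2])
p=np.array([.6475,-.0625,.102]); e=(proj(S,[p+[0,0,.0127]])-proj(S,[p]))[0]
print('lift mm',12.7*w[1,2]/e[1])
s=telemetry.observe();print(s['tcp_pos'],s['contact_force'])
E
python3 lift.py
python3 - <<'E'
import cv2,numpy as np
a=cv2.imread('pics/end_scene.png');print(a[150:300,150:340].shape)
E
```

```text
0.9806128096997344 [-0.43360943 -3.9973478 ]
lift mm 10.6598297648154
[ 0.6165342  -0.23103778  0.33575559] [-6.18011251 -1.63272302  4.31576437]
(150, 190, 3)
```

Call:
play_rows(motion="0 0.3 0 0 0.5;0 0.7 0.02 0 0.5;0 1 0.04 0 0.5;0 1 0.04 0 0.5;0 1 0.04 0 0.5")

```text
t: 27.05
tcp_pos: [0.6263, -0.233, 0.3354]
tcp_rot: [-179.9, 0.1, 79.2]
contact_force: [-4.5, -1.3, 5.3]
grip_width: 0.013
gripper_force: 24.8
```

```bash
python3 lift.py
```

```text
0.9823118876289535 [-0.4200281 -3.9722018]
lift mm 10.592772911136507
[ 0.62633378 -0.23291039  0.335379  ] [-5.57051895 -2.31305951  5.03185864]
```

Call:
play_rows(motion="0 -0.5 0 0 0.5;0 -1 -0.04 0 0.5;0 -1.5 -0.04 0 0.5;0 -2.2 0.03 0 0.5;0 -2.2 0.03 0 0.5;0 -2.2 0.03 0 0.5")

```text
t: 27.7
tcp_pos: [0.6051, -0.2287, 0.3348]
tcp_rot: [179.9, 0.1, 79.2]
contact_force: [-4.2, -3.0, 8.1]
grip_width: 0.0131
gripper_force: 25.6
```

```bash
python3 lift.py
```

```text
0.9818458207164451 [-0.4283195 -3.9480278]
lift mm 10.528307305506386
[ 0.60514727 -0.22872883  0.33482013] [-2.89744271 -3.4336793   7.69621588]
```

Call:
play_rows(motion="0 0.4 -0.04 0 0.5;0 0.8 -0.06 0 0.5;0 1.2 -0.07 0 0.5;0 1.2 -0.07 0 0.5;0 1.2 -0.07 0 0.5;0 1.2 -0.07 0 0.5;0 1.2 -0.07 0 0.5;0 1.2 -0.07 0 0.5")

```text
t: 28.55
tcp_pos: [0.6158, -0.2308, 0.335]
tcp_rot: [-179.8, 0.1, 79.2]
contact_force: [-5.7, -3.5, 8.5]
grip_width: 0.013
gripper_force: 25.7
```

```bash
python3 lift.py; python3 -c "
from bench import r
print(r.job_done())"
```

```text
0.9806710691800464 [-0.4412255 -3.9945066]
lift mm 10.652253067661348
[ 0.61586179 -0.23082491  0.33504903] [-4.39400607 -2.82041298  7.95834363]
the job is handed in; nothing more can be done
None
```

I handed the job in at about 28.6 s with the groove probed end to end, the stylus back in its own hole, and the lever held upright at the peak of the seat's lift. Hand-in returned no pass/fail result, and my camera estimate of the lift read about 10.7 mm rather than 12.7 mm, though it fell off on either side of this position.

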